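# Close the spice grinder and hold its lid at the half-turn run position

### The job

Get the shop's spice grinder running: first screw its small filler cap fully shut (clockwise), then put the loose bar-handled bayonet lid into the grinder's round mouth and twist it clockwise to the half-way mark, short of the lock click. The lid springs back if let go, so finish while still gripping it there, without ever turning it on into the lock. Leave the other goods on the counter where they are.

Things in the scene. Friction and masses are not known exactly. Their poses are not given: they have to be found in the camera images.
- grinder: countertop spice grinder, fixed: white box 190 (its x) x 290 (its y) x 110 mm high; origin at the centre of its underside, z up. Round steel mouth collar on the deck at its (0, -70 mm), screw-on filler cap on the deck at its (0, +70 mm). Apart from the cap nothing rises above the collar's rim, 144 mm above the counter
- mouth (a point): centre of the mouth, at the top of its rim; axes as the grinder's. Steel collar 96 mm outside diameter, 34 mm above the deck; bore 56 mm with two entry slots 15 mm wide, 78 mm across, along the grinder's +x and -x. Under the 12 mm thick rim the lid's lugs can turn clockwise only; after about 0.14 rad of free play they push the driver round
- half_mark (a point): the half-way mark: a single dark raised rib on the deck just outside the collar, 0.70 rad clockwise (seen from above) from the entry direction, which is marked by a pair of ribs on the grinder's x through the mouth. A square block, 1.40 rad from entry, marks the lock. All marks are repeated on the opposite side; the lid's bar points at them
- lid_grip (a point): the loose bayonet lid, grey plastic, about 0.12 kg, standing upright; this point is in the middle of its grip bar, 48 mm above its underside. Bar 70 mm long (the lid's x) x 16 mm thick (its y), from 26 to 60 mm above the underside. Seated with the flange on the rim, this point is 28 mm above mouth. Half way is 0.70 rad clockwise from entry; clicking is felt from about 0.93, locked at 1.40
- lid_foot (a point): centre of the lid's underside. Flange 80 mm diameter, from 20 to 26 mm above this; below it a plug 50 mm diameter with two lugs at the very bottom, 68 mm over both, 8 mm wide, 6 mm high, along the lid's x like the bar (a half turn makes no difference). It goes in with bar and lugs along the grinder's x
- driver (a joint): the sprung driver ring inside the mouth, pushed round by the lid's lugs: 0 at rest, grows clockwise, rad; it follows the lid's turn from entry less about 0.14 rad, so it reads about 0.56 with the lid half way. The spring turns it and the lid back with 0.04 N m at 0 and 0.15 N m half way
- cap_grip (a point): the small grey fluted screw cap on the deck; this point is on its axis in the middle of its grip bar, 150 mm above the counter. Disc 48 mm diameter, its top 22 mm below this point; bar 44 mm long (along the cap's x) x 14 mm thick x 32 mm high, its top 10 mm above this point. Shut, the bar lines up with the grinder's x and two ribs on the deck
- filler_cap (a joint): how far the filler cap is unscrewed, rad: 0 is fully shut, against a stop; it grows counter-clockwise seen from above; at most 1.6. It stays where it is left (friction 0.05 N m) and does not rise as it turns
- plain_lid: bystander: a plain grey storage-jar lid, disc 92 mm diameter, 12 mm thick, with a round knob 28 mm diameter to 30 mm high, no lugs; origin under its centre. It and the bayonet lid may stand on either side of the grinder
- scoop: bystander: a steel spoon with a wooden handle, 170 mm long, lying in front of the grinder; origin under its middle
- jar: bystander: glass jar 68 mm diameter, 90 mm high; origin under its centre
- tin: bystander: steel tin 74 mm diameter, 105 mm high; origin under its centre
- bottle: bystander: amber bottle 66 mm diameter, 200 mm high; origin under its centre
- carton: bystander: cardboard carton 70 x 110 x 60 mm high; origin under its centre
There are look-alikes about, which are no part of the job. What is shaped like the part that bears lid_grip but red is not meant.

How it is judged:
By the outcome, as a careful person would: the job done as asked, in the order asked, and still so for the second after the job is handed in, while the arm keeps its last pose, push and grip.
It also fails if it takes over 58 s, if anything falls off the work surface, if the arm or the gripper's body presses on something with over 40 N, if the wrist force passes 120 N, or if a joint passes its speed limit or range.

### The arm

A 6-joint arm with a two-finger parallel gripper is mounted at the origin on the work surface. World frame = base frame: x ahead of the robot, y to its left, z up, the work surface at z = 0. Lengths are in m, angles in rad, forces in N, time in s.
With the tool pointing down it reaches from about 0.4 to 0.825 m from the base axis. Payload 7 kg.
Tool frame: the origin (TCP) lies midway between the tips of the shut fingers; the grasp point (between the pads) lies 19 mm behind it (ctrl.hold_point_z is the distance from the TCP to the grasp point, in m); y points along the fingers, z is the direction in which the jaws open and shut, and the axes are right-handed (so a half turn about y gives the same grasp; the last joint's range is limited). The gripper opens to 85 mm and grips with 20 to 120 N. Pads are 22 mm wide; open, the fingers measure 114 mm over their backs; the gripper's body (76 mm by 85 mm) begins 54 mm behind the grasp point. The pads swing forward as they close: fully open they stand 13 mm farther back than shut.
Start: joints at [1.469, 0.359, 0.012, 0, -1.224, -0.288], TCP at [0.257, 0.624, 0.231] pointing down, gripper open.
Joint ranges: [-3.07, 3.07], [-1.43, 2.12], [-1.02, 1.25], [-3.03, 1.67], [-3.05, -0], [-3.03, 3.03]. Speed limits (rad/s): [2.39, 2.39, 3.01, 3.14, 3.14, 3.14].

### API

Orientations are given as a unit quaternion [x, y, z, w].
In Python, from station import ctrl gives the robot as it stands.
- The arm moves only by the shell command python3 -m handwheel 'ROWS'. ROWS is JSON, a list of rows, each an object of numbers: "claw": the gripper's target within -1 to 1 (fully open at 1, half-way at 0, shut at -1); "dx", "dy", "dz": the shift along the tool's x, y, z in cm; "roll": the turn about the tool's y in rad. In form: [{"claw": .., "dx": .., "dy": .., "dz": .., "roll": ..}, ...]. A call has 1 to 8 rows; each row shifts and turns the commanded pose from where the row before left it, along the tool's axes as they then stand; what a row does not reach is not made up. A row lasts 1/10 s, in which the tool goes at most 50 mm and 8.59 degrees, less where a joint would pass 70% of its speed; a pose out of reach is approached as far as the arm can. A call is refused whole if a number of a shift passes 5 or a number of a turn 0.15, either way. A call with a gripper value outside its range is refused whole. The fingers move at their own pace and stop on an object; the grip force is fixed at half the most. Time passes only in rows, so rows that do not move let the fingers close. It gives the time, the measured TCP pose, the force and the opening at its end, in the units of the state.
- ctrl.observe(): the state, without advancing time (a new reading comes with each control period).
- ctrl.snapshot(name): name is "scene" or "side" or "wrist"; returns a dict with "frame" (420x560x3 uint8, red, green, blue), "camera_matrix" (3x3 intrinsics, pixels), "view" (4x4, takes a point from world to camera coordinates). Camera axes: x right, y up, looking along -z (the intrinsics and any distortion apply to the point x, -y, -z); pixel columns grow to the right and rows downward; lengths in m; the calibration is good to about 2 mm. A picture is of the moment at which its call begins. There is no depth.
- ctrl.hand_in(): hands the job in, once; it reports no verdict.
Trained networks look in the newest picture that a camera, given by its name, has taken for a name from the list of things; names that differ only in an ending like _2 or _b are one class to them, and where a whole thing is asked for, a point or a joint stands for the part that bears it (a point fixed in the world has none). Each returns a list of dicts, best first, with "confidence" (0 to 1); they miss things now and then, are a little off and sometimes report something else, mostly with a low value. They report only what shows in the picture. A call takes as long as a camera call. They do not tell look-alikes from the thing itself.
- ctrl.spot_in(query, camera): "bbox" ([left, top, right, bottom] in pixels, round what is visible of it).
- ctrl.masks_of(query, camera): "region" (420x560 bool, what is visible of it) and "bbox" ([left, top, right, bottom] in pixels, round what is visible of it).
The state is a dict: "time_s": time; "q": joint angles; "joint_vel": joint speeds; "tau": joint torques, N m; "position": TCP position; "tool_rot": TCP orientation; "ft_force": force on the tool from outside, world axes, zero at the start; "wrist_torque": the same for the moment, N m; "finger_gap": finger opening in m.
Only numpy, scipy, OpenCV 4.12 (cv2) and the standard library are available. Lean on these libraries where they do the work, as an engineer would, in place of code of your own. Each camera call takes 0.05 s, during which the arm holds its last target.

## Working session

There is one attempt and no reset: what is moved stays moved. The work goes in short steps, Python scripts to look and compute and a shell command to move; the robot and the scene stay as the last step left them, time stands still between calls to the robot, and variables do not carry over. Pictures are saved under pics/ and viewed, and the job is handed in when it is done.

```bash
ls; mkdir -p pics; python3 - <<'E'
from station import ctrl
import cv2
print(ctrl.observe(), ctrl.hold_point_z)
for n in ["scene","side","wrist"]:
    s=ctrl.snapshot(n); cv2.imwrite(f"pics/{n}0.png",s["frame"][:,:,::-1])
    print(n,s["camera_matrix"].tolist(),s["view"].tolist(),[k for k in s])
    for q in ["grinder","lid_grip","cap_grip","plain_lid"]:
        print(q,[(d["bbox"],round(d["confidence"],2)) for d in ctrl.spot_in(q,n)])
E
```

```text
pics
{'time_s': 0.0, 'q': array([ 1.46911567e+00,  3.59422277e-01,  1.10671098e-02, -3.39799875e-04,
       -1.22412443e+00, -2.88090411e-01]), 'joint_vel': array([-1.26934982e-04,  6.17709051e-04,  1.05360324e-03, -7.99048318e-05,
       -1.51875604e-03, -3.18163631e-04]), 'tau': array([-1.74618017e-03, -5.83310223e+01,  2.93430036e+01,  6.93681568e+00,
       -5.81750355e-03,  9.81227259e-07]), 'position': array([0.25633492, 0.62390943, 0.23034626]), 'tool_rot': array([-0.13691724, -0.6931099 ,  0.69431602,  0.13703139]), 'ft_force': array([ 0.07620389,  0.0331929 , -0.0718985 ]), 'wrist_torque': array([ 0.0678414 , -0.01243697, -0.02584242]), 'finger_gap': 0.08549676262161796} 0.0187
scene [[383.72303910072446, 0.0, 278.7720208161863], [0.0, 383.72303910072446, 206.04801794133851], [0.0, 0.0, 1.0]] [[-0.7970802959734751, 0.603861635414052, -0.0037585962677223637, 0.4107201763025544], [-0.5268666313127414, -0.6923806819667725, 0.4929711391637349, 0.2288426659769394], [0.2950839788602579, 0.3949178604650506, 0.870037544537996, -1.2099471224440106], [0.0, 0.0, 0.0, 1.0]] ['frame', 'c
[... 656 characters left out ...]
278.3, 173.6, 348.0, 261.4], 0.62)]
lid_grip [([215.8, 164.6, 240.5, 183.4], 0.57), ([223.9, 184.2, 246.5, 198.7], 0.53)]
cap_grip [([304.9, 173.3, 321.3, 194.8], 0.62)]
plain_lid [([261.1, 306.5, 298.1, 340.7], 0.75)]
wrist [[328.14034772806065, 0.0, 278.61675414123476], [0.0, 328.14034772806065, 207.99307777632214], [0.0, 0.0, 1.0]] [[-0.3801340656336446, -0.9249313165462708, 0.0003896367766456557, 0.6759275266631731], [0.8899318030625664, -0.36586446889870244, -0.27233173941955346, 0.0345365952446948], [0.25203070853101434, -0.10317582114745737, 0.9622033422764142, -0.379605321351586], [0.0, 0.0, 0.0, 1.0]] ['frame', 'camera_matrix', 'view']
grinder []
lid_grip []
cap_grip []
plain_lid []
```

View pics/scene0.png

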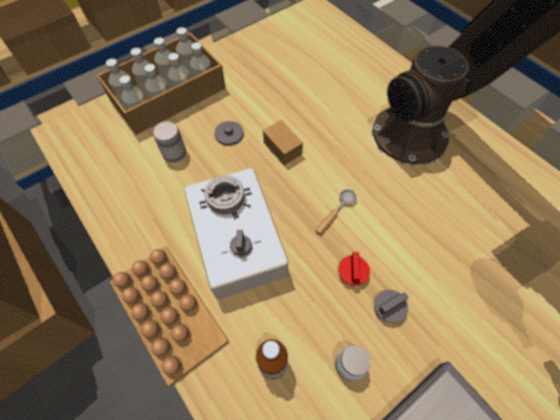

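View pics/side0.png

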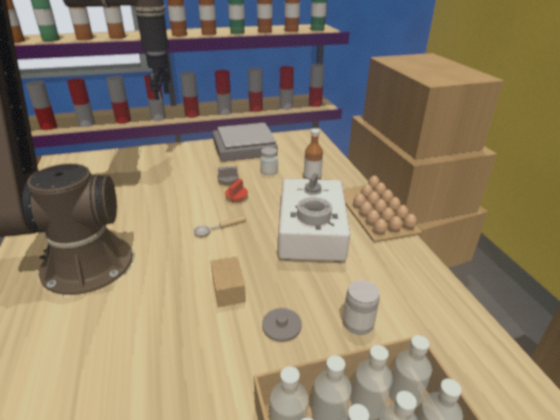

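View pics/wrist0.png

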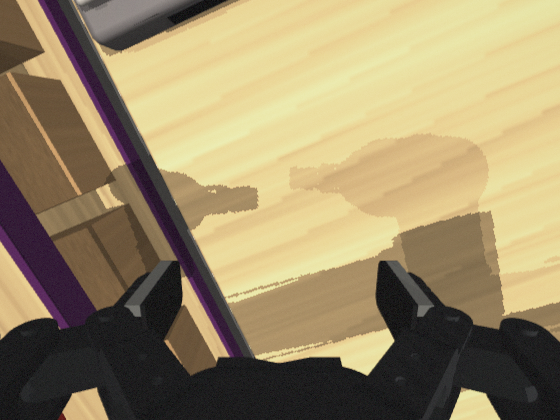

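Candidates for the bayonet lid: grey bar lid at scene (391,305), red look-alike (354,268), and plain knob lid (229,132). By the description I choose the grey bar lid. The filler cap is at (240,244) and the mouth at (226,193). Next come close crops.

```bash
cat > h.py <<'E'
import numpy as np, cv2
from station import ctrl
def crop(img,x0,y0,x1,y1,k,name):
    c=cv2.resize(img[y0:y1,x0:x1],None,fx=k,fy=k,interpolation=cv2.INTER_CUBIC)
    cv2.imwrite(name,c)
def proj(s,P):
    P=np.atleast_2d(P); V=s["view"];K=s["camera_matrix"]
    c=P@V[:3,:3].T+V[:3,3]; c=c*[1,-1,-1]
    u=c@K.T; return u[:,:2]/u[:,2:]
def onz(s,uv,z):
    V=np.array(s["view"]);K=s["camera_matrix"];R=V[:3,:3];C=-R.T@V[:3,3]
    d=np.linalg.solve(K,[uv[0],uv[1],1])*[1,-1,-1]; d=R.T@d
    return C+d*(z-C[2])/d[2]
def yawmat(a): return np.array([[np.cos(a),-np.sin(a),0],[np.sin(a),np.cos(a),0],[0,0,1]])
E
python3 - <<'E'
from h import *
a=cv2.imread("pics/scene0.png");b=cv2.imread("pics/side0.png")
A=cv2.resize(a[160:310,170:320],(600,600),interpolation=cv2.INTER_CUBIC)
cv2.imwrite("pics/c1.png",A)
crop(a,340,250,420,330,7,"pics/c2.png")
crop(b,265,165,365,265,6,"pics/c3.png")
crop(b,205,155,265,215,9,"pics/c4.png")
E
```

```text
(no output)
```

View pics/c1.png

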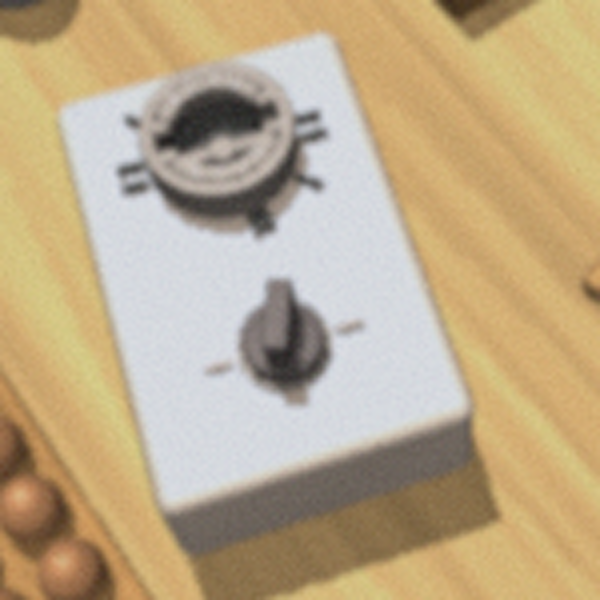

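View pics/c2.png

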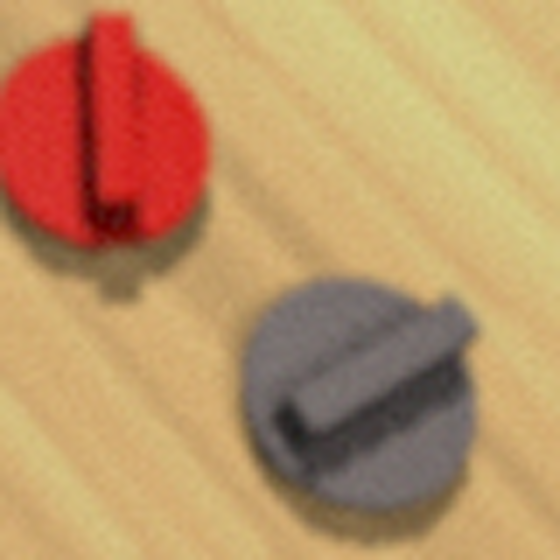

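View pics/c3.png

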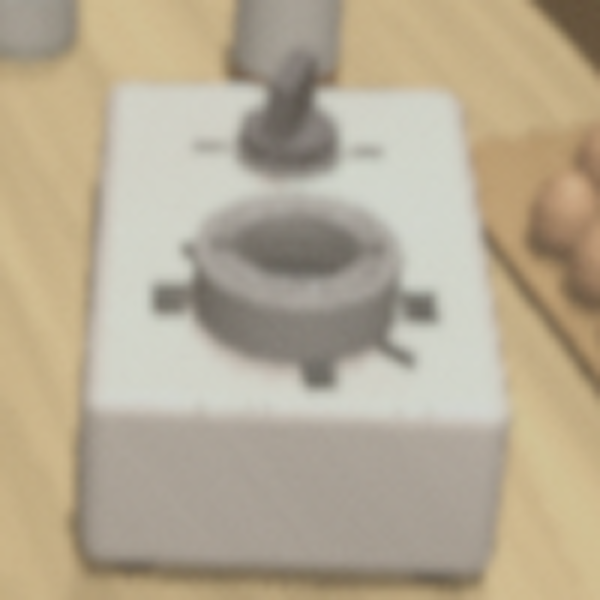

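View pics/c4.png

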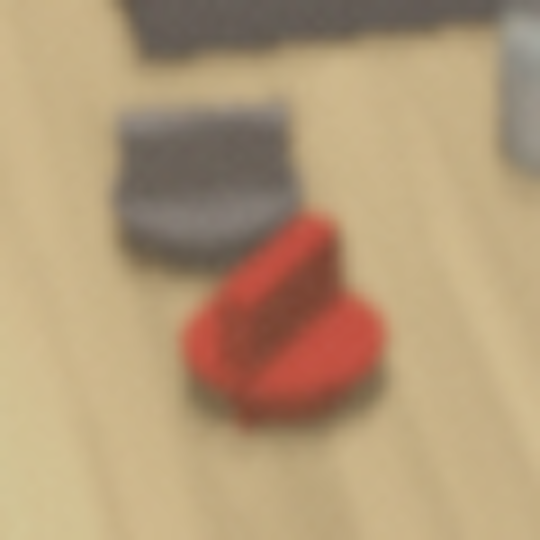

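```bash
cat > fit.py <<'E'
from h import *
from scipy.optimize import least_squares
S=ctrl.snapshot("scene");D=ctrl.snapshot("side")
def c1(x,y): return np.array([170+x/4,160+y/4])
def c2(x,y): return np.array([340+x/7,250+y/7])
def c3(x,y): return np.array([265+x/6,165+y/6])
def c4(x,y): return np.array([205+x/9,155+y/9])
for nm,p in [("S",c1(62,105)),("S",c1(328,35)),("S",c1(470,412)),("S",c1(165,510))]: print(onz(S,p,.11))
for p in [c3(112,86),c3(462,92),c3(507,414),c3(88,410)]: print(onz(D,p,.11))
print("mouth S",onz(S,c1(219,128),.144),"D",onz(D,c3(297,250),.144))
# grinder fit: img corners: S order  far-left(+x,-y), far-right(-x,-y), near right(-x,+y), near-left(+x,+y)
G=np.array([[.095,-.145,.11],[-.095,-.145,.11],[-.095,.145,.11],[.095,.145,.11]])
def tf(p,X): return X@yawmat(p[2]).T+[p[0],p[1],0]
sp=np.array([c1(62,105),c1(328,35),c1(470,412),c1(165,510)])
dp=np.array([c3(507,414),c3(88,410),c3(112,86),c3(462,92)])
def fit(f,p0):
    r=least_squares(f,p0,loss="soft_l1"); return r.x,r.fun
p0=[.56,-.1,0]
best=None
for y in np.arange(-3,3,.5):
    r=least_squares(lambda p:np.r_[(proj(S,tf(p,G))-sp).ravel(),(proj(D,tf(p,G))-dp).ravel()],[.7,0,y])
    if best is None or r.cost<best.cost: best=r
print("grinder",best.x,best.fun.round(1)); g=best.x
for nm,q in [("mouth",[0,-.07,.144]),("cap",[0,.07,.15]),("capdisc",[0,.07,.128])]:
    w=tf(g,np.array([q])); print(nm,w[0],proj(S,w),proj(D,w))
ribs S:=None if False else None
E
sed -i '$d' fit.py
cat >> fit.py <<'E'
# lid bar top: ends
L=np.array([[.035,.008,.06],[.035,-.008,.06],[-.035,-.008,.06],[-.035,.008,.06]])
for p in [c2(455,297),c2(480,330),c2(325,435),c2(295,400)]: print("lid",onz(S,p,.06))
for p in [c2(358,395)]: print("flange",onz(S,p,.026))
for p in [c4(120,108),c4(288,98)]: print("lid side",onz(D,p,.06))
for p in [c1(268,282),c1(290,282),c1(290,352),c1(266,352)]: print("cap S",onz(S,p,.16))
for p in [c3(300,50),c3(318,62),c3(296,110),c3(272,98)]: print("cap D",onz(D,p,.16))
E
python3 fit.py
```

```text
[ 0.6783298  -0.18077442  0.11      ]
[ 0.510913   -0.12196462  0.11      ]
[0.5978351 0.1428541 0.11     ]
[0.76828709 0.08590388 0.11      ]
[0.59445374 0.12868854 0.11      ]
[0.77289806 0.07603578 0.11      ]
[ 0.68057531 -0.19238205  0.11      ]
[ 0.50540458 -0.14296965  0.11      ]
mouth S [ 0.61565423 -0.08495879  0.144     ] D [ 0.61662767 -0.09495619  0.144     ]
grinder [ 0.63886596 -0.02270688 -0.32001536] [-3.6 -1.5  0.6 -3.6  1.7 -0.2 -2.6  1.4  0.7 -0.7 -2.1 -2.6 -1.4 -2.4
 -0.6 -1.4]
mouth [ 0.61684528 -0.08915302  0.144     ] [[223.40045884 191.08811951]] [[313.85727103 205.52663629]]
cap [0.66088664 0.04373926 0.15      ] [[238.85280637 239.54381631]] [[312.92766275 178.48071929]]
capdisc [0.66088664 0.04373926 0.128     ] [[239.7507233  243.51596073]] [[312.53071707 184.81222019]]
lid [0.41132437 0.35199459 0.06      ]
lid [0.41290714 0.36481668 0.06      ]
lid [0.4785877  0.35845251 0.06      ]
lid [0.47827335 0.34437598 0.06      ]
flange [0.44737949 0.35442995 0.026     ]
lid side [0.41665559 0.35923334 0.06      ]
lid side [0.4832036  0.35114573 0.06      ]
cap S [0.65343856 0.02701832 0.16      ]
cap S [0.64354008 0.03454579 0.16      ]
cap S [0.66780002 0.06987271 0.16      ]
cap S [0.67833709 0.06186304 0.16      ]
cap D [0.67109882 0.05546915 0.16      ]
cap D [0.67559625 0.04142031 0.16      ]
cap D [ 0.64872949 -0.00112641  0.16      ]
cap D [0.64133005 0.01284028 0.16      ]
```

```bash
cat > ov.py <<'E'
from h import *
from scipy.optimize import least_squares
G=np.array([[.095,-.145,.11],[-.095,-.145,.11],[-.095,.145,.11],[.095,.145,.11]])
B=G*[1,1,0]
def tf(p,X): return X@yawmat(p[2]).T+[p[0],p[1],0]
S=ctrl.snapshot("scene");D=ctrl.snapshot("side")
M={}
for n in ["scene","side"]:
  for q in ["grinder"]:
    r=ctrl.masks_of(q,n)[0]; M[n]=r["region"]; print(n,r["bbox"],r["confidence"],r["region"].sum())
s={"scene":S,"side":D}
np.save("M.npy",M)
def sil(p,n):
    P=proj(s[n],tf(p,np.r_[G,B])); P=(P+0.0)
    m=np.zeros((420*1,560),np.uint8); h=cv2.convexHull((P*16).round().astype(np.int32)); 
    cv2.fillConvexPoly(m,h,255,cv2.LINE_AA,4); return m/255.
def cost(p):
    return sum(np.abs(sil(p,n)-M[n]).sum() for n in s)
from scipy.optimize import minimize
g=minimize(cost,[.6388,-.0227,-.32],method="Nelder-Mead",options=dict(initial_simplex=[[.6388,-.0227,-.32],[.648,-.0227,-.32],[.6388,-.012,-.32],[.6388,-.0227,-.27]]))
print(g.x,g.fun)
for n in s:
    h=minimize(lambda p:np.abs(sil(p,n)-M[n]).sum(),g.x,method="Nelder-Mead",options=dict(initial_simplex=[[.6388,-.0227,-.32],[.648,-.0227,-.32],[.6388,-.012,-.32],[.6388,-.0227,-.27]])); print(n,h.x,h.fun)
for n,(x0,y0,x1,y1) in {"scene":(170,160,320,310),"side":(265,160,365,270)}.items():
    k=5 if n=="side" else 4
    im=cv2.resize(s[n]["frame"][y0:y1,x0:x1,::-1],None,fx=k,fy=k,interpolation=cv2.INTER_CUBIC)
    def dr(X,c):
        u=(proj(s[n],tf(g.x,X))-[x0,y0]+.5)*k-.5
        cv2.polylines(im,[u.round().astype(np.int32)],True,c,1)
    dr(G,(0,0,255));dr(B,(0,255,0))
    t=np.linspace(0,6.28,60)
    for r,z,y in [(.048,.144,-.07),(.028,.144,-.07),(.048,.11,-.07),(.024,.128,.07)]:
        dr(np.c_[r*np.cos(t),y+r*np.sin(t),z+0*t],(255,0,0))
    cv2.imwrite(f"pics/ov_{n}.png",im)
E
python3 ov.py
```

```text
scene [182.9, 170.1, 285.0, 298.4] 0.93 8933
side [277.8, 172.0, 347.5, 262.7] 0.76 5343
[ 0.6394451  -0.01918895 -0.310868  ] 1605.9372549019608
scene [ 0.63487322 -0.02972929 -0.3219816 ] 806.6156862745097
side [ 0.64573659 -0.00183292 -0.312376  ] 505.62745098039215
```

```bash
ls pics
```

```text
c1.png
c2.png
c3.png
c4.png
ov_scene.png
ov_side.png
scene0.png
side0.png
wrist0.png
```

View pics/ov_scene.png

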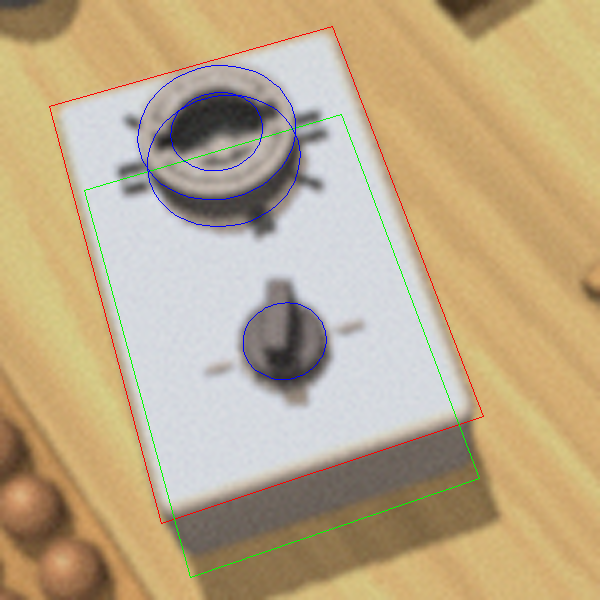

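View pics/ov_side.png

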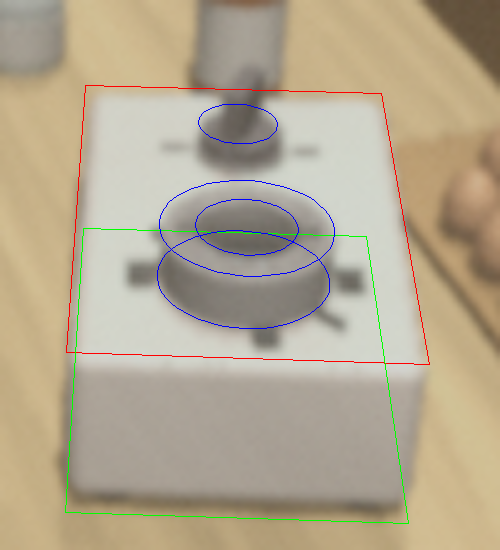

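```bash
cat >> h.py <<'E'
from scipy.spatial.transform import Rotation as Rn
def go(x,y,z,jaw):
    """rows needed: roll total then shift in rolled frame; jaw = world yaw of tool z"""
    o=ctrl.observe(); R=Rn.from_quat(o["tool_rot"]).as_matrix(); p=o["position"]
    zy=np.arctan2(R[1,2],R[0,2])
    d=(zy-jaw+np.pi/2)%np.pi-np.pi/2   # roll about tool y (down) = clockwise
    R2=R@Rn.from_rotvec([0,d,0]).as_matrix()
    v=np.array([x,y,z])-p
    print("t",round(o["time_s"],2),"p",p.round(4),"tool y",R[:,1].round(3),"jaw",zy.round(3),"q",o["q"].round(2),"gap",round(o["finger_gap"],4))
    print("F",o["ft_force"].round(1),"T",o["wrist_torque"].round(2))
    print("roll",d.round(3),"alt",(d-np.sign(d)*np.pi).round(3),"shift cm after roll",(R2.T@v*100).round(2),"unrolled",(R.T@v*100).round(2))
E
python3 - <<'E'
from h import *
S=ctrl.snapshot("scene")
print("red",onz(S,(354,268),.03),"red bar ends",onz(S,(356,254),.06),onz(S,(356,279),.06))
print("bottle",onz(S,(271,350),.2),"jar",onz(S,(354,360),.08))
go(.661,.043,.26,2.54)
E
```

```text
red [0.45370126 0.23025956 0.03      ] red bar ends [0.43661864 0.21161081 0.06      ] [0.48025394 0.2587166  0.06      ]
bottle [0.74784955 0.28465473 0.2       ] jar [0.61152978 0.38926958 0.08      ]
t 1.1 p [0.2565 0.6243 0.2313] tool y [ 0. -0. -1.] jaw -1.961 q [ 1.47  0.36  0.01  0.   -1.22 -0.29] gap 0.0855
F [ 0.4  0.1 -0.1] T [-0.    0.    0.06]
roll -1.359 alt 1.783 shift cm after roll [25.03 -2.87 66.25] unrolled [-59.5   -2.87  38.4 ]
```

```bash
python3 -m handwheel '[{"claw":1,"dx":0,"dy":-0.4,"dz":0,"roll":-0.149},{"claw":1,"dx":0,"dy":-0.4,"dz":0,"roll":-0.149},{"claw":1,"dx":0,"dy":-0.4,"dz":0,"roll":-0.149},{"claw":1,"dx":0,"dy":-0.4,"dz":0,"roll":-0.149},{"claw":1,"dx":0,"dy":-0.4,"dz":0,"roll":-0.149},{"claw":1,"dx":0,"dy":-0.4,"dz":0,"roll":-0.149},{"claw":1,"dx":0,"dy":-0.4,"dz":0,"roll":-0.149},{"claw":1,"dx":0,"dy":0,"dz":0,"roll":-0.149}]'
python3 -c "
from h import *
go(.661,.043,.26,2.54)"
```

```text
time_s: 1.9
position: [0.2566, 0.6246, 0.26]
tool_rot: [-0.278, 0.65, -0.65, 0.278]
ft_force: [-0.5, 0.3, -0.1]
finger_gap: 0.0851
t 1.9 p [0.2566 0.6246 0.26  ] tool y [ 0.     0.001 -1.   ] jaw -0.762 q [ 1.47  0.34  0.05  0.   -1.28  0.91] gap 0.0851
F [-0.5  0.3 -0.1] T [ 0.04 -0.03  0.02]
roll -0.161 alt 2.981 shift cm after roll [ 2.506e+01 -4.000e-02  6.625e+01] unrolled [ 1.413e+01 -4.000e-02  6.941e+01]
```

```bash
python3 -m handwheel '[{"claw":1,"dx":0.88,"dy":0,"dz":4.34,"roll":0},{"claw":1,"dx":0.88,"dy":0,"dz":4.34,"roll":0},{"claw":1,"dx":0.88,"dy":0,"dz":4.34,"roll":0},{"claw":1,"dx":0.88,"dy":0,"dz":4.34,"roll":0},{"claw":1,"dx":0.88,"dy":0,"dz":4.34,"roll":0},{"claw":1,"dx":0.88,"dy":0,"dz":4.34,"roll":0},{"claw":1,"dx":0.88,"dy":0,"dz":4.34,"roll":0},{"claw":1,"dx":0.88,"dy":0,"dz":4.34,"roll":0}]'
python3 -m handwheel '[{"claw":1,"dx":0.88,"dy":0,"dz":4.34,"roll":0},{"claw":1,"dx":0.88,"dy":0,"dz":4.34,"roll":0},{"claw":1,"dx":0.88,"dy":0,"dz":4.34,"roll":0},{"claw":1,"dx":0.88,"dy":0,"dz":4.34,"roll":0},{"claw":1,"dx":0.88,"dy":0,"dz":4.34,"roll":0},{"claw":1,"dx":0.88,"dy":0,"dz":4.34,"roll":0},{"claw":1,"dx":0.88,"dy":0,"dz":4.34,"roll":0},{"claw":1,"dx":0.88,"dy":0,"dz":4.34,"roll":-0.149}]'
python3 -m handwheel '[{"claw":1,"dx":0,"dy":0,"dz":0,"roll":0}]'
python3 -c "
from h import *
go(.661,.043,.26,2.54)
s=ctrl.snapshot('wrist');np.save('w1.npy',s,allow_pickle=True)
cv2.imwrite('pics/w1.png',s['frame'][:,:,::-1])
for z in (.11,.128,.16): print(proj(s,[.661,.045,z]),proj(s,[.617,-.087,z]))
print(ctrl.spot_in('cap_grip','wrist'))"
```

```text
time_s: 2.7
position: [0.4579, 0.3308, 0.2597]
tool_rot: [-0.276, 0.651, -0.651, 0.276]
ft_force: [0.1, 0.2, 0.1]
finger_gap: 0.0854
time_s: 3.5
position: [0.6587, 0.0388, 0.2595]
tool_rot: [0.324, -0.628, 0.629, -0.324]
ft_force: [0.2, 1.6, 0.3]
finger_gap: 0.0857
time_s: 3.6
position: [0.6597, 0.0362, 0.2583]
tool_rot: [0.325, -0.628, 0.628, -0.324]
ft_force: [0.1, 0.3, -0.7]
finger_gap: 0.085
t 3.6 p [0.6597 0.0362 0.2583] tool y [-0.001 -0.001 -1.   ] jaw -0.616 q [ 0.35  0.32  0.02  0.   -1.27  2.18] gap 0.085
F [ 0.1  0.3 -0.7] T [ 0.02  0.04 -0.04]
roll -0.015 alt 3.127 shift cm after roll [-0.64 -0.17 -0.28] unrolled [-0.63 -0.17 -0.29]
[[273.10512405 186.30733567]] [[313.43486421 314.50780821]]
[[272.77156556 190.75298153]] [[315.34495961 325.45013556]]
[[272.06418585 200.18089245]] [[319.31197295 348.1758898 ]]
[{'bbox': [246.8, 159.9, 303.8, 229.2], 'confidence': 0.93}, {'bbox': [153.9, 75.5, 397.0, 369.6], 'confidence': 0.45}]
```

View pics/w1.png

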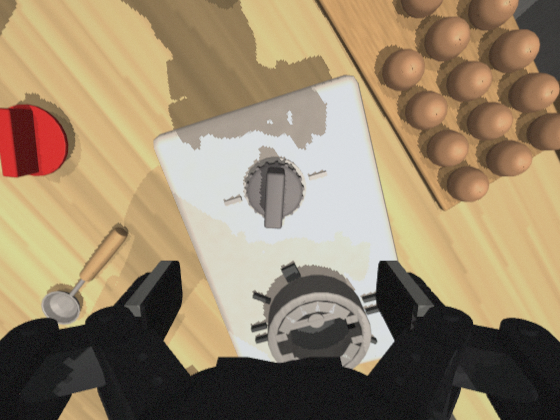

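```bash
python3 -c "
from h import *
a=cv2.imread('pics/w1.png')
crop(a,205,130,345,270,5,'pics/w1a.png')
crop(a,230,250,400,370,4,'pics/w1b.png')"
```

```text
(no output)
```

View pics/w1a.png

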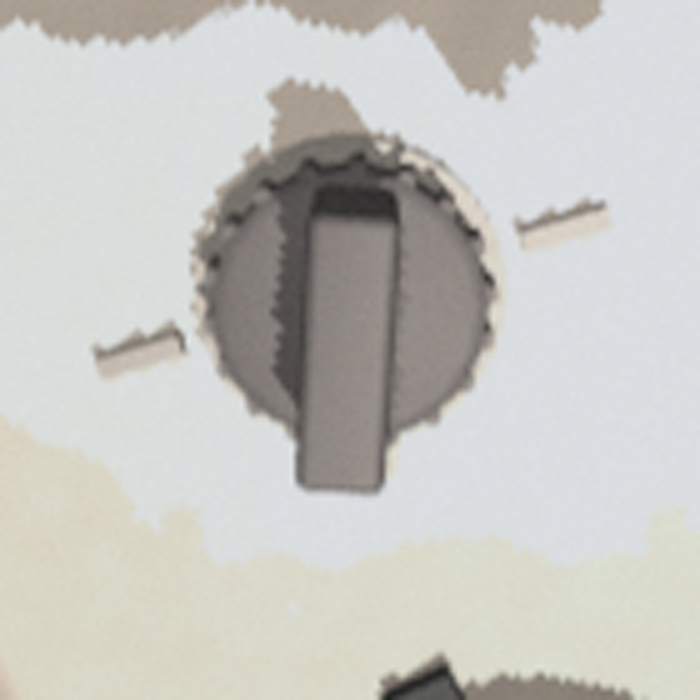

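View pics/w1b.png

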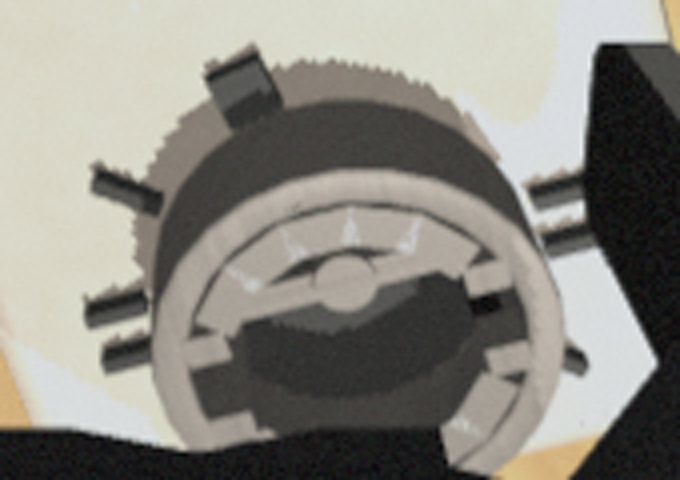

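```bash
python3 -c "
from h import *
s=np.load('w1.npy',allow_pickle=True).item()
f=lambda x,y,z,k=5,o=(205,130): onz(s,((x+.5)/k-.5+o[0],(y+.5)/k-.5+o[1]),z)
c=np.array([f(312,220,.16),f(398,220,.16),f(383,490,.16),f(298,487,.16)]);print(c.round(4),c.mean(0))
d=(c[2]+c[3]-c[0]-c[1])/2;print('len',np.linalg.norm(d),'yaw',np.arctan2(d[1],d[0]))
r=np.array([f(100,362,.112),f(182,340,.112),f(522,236,.112),f(606,214,.112)]);print(r.round(4),r.mean(0));d=r[3]-r[0];print('gyaw',np.arctan2(d[1],d[0]))
print('disc',f(350,295,.128))
# collar rim top: left 153,340  right 562,340 top y165
g=lambda x,y,z:f(x,y,z,4,(230,250))
t=np.array([(153,335),(210,235),(345,167),(470,215),(562,340),(545,270),(180,430)])
P=np.array([g(x,y,.144) for x,y in t])[:,:2]
A=np.c_[2*P,np.ones(len(P))];b=(P**2).sum(1);x=np.linalg.lstsq(A,b,rcond=None)[0];print('mouth',x[:2],'r',np.sqrt(x[2]+x[:2]@x[:2]))
"
```

```text
[[0.6698 0.0637 0.16  ]
 [0.6802 0.0564 0.16  ]
 [0.654  0.023  0.16  ]
 [0.6435 0.031  0.16  ]] [0.66186557 0.04352825 0.16      ]
len 0.042240834325687905 yaw -2.2432118037192668
[[0.6167 0.059  0.112 ]
 [0.6314 0.0537 0.112 ]
 [0.6925 0.0338 0.112 ]
 [0.7069 0.0285 0.112 ]] [0.66184566 0.04376535 0.112     ]
gyaw -0.3264924310018803
disc [0.66336459 0.04562712 0.128     ]
mouth [ 0.61715094 -0.08932305] r 0.046343562549296745
```

```bash
python3 -c "
from h import *
go(.6618,.0437,.134,-.673)"
```

```text
t 3.7 p [0.6581 0.0392 0.2586] tool y [-0.001 -0.    -1.   ] jaw -0.623 q [ 0.35  0.32  0.02 -0.   -1.27  2.16] gap 0.0858
F [ 0.2  0.  -0.2] T [0.03 0.05 0.01]
roll 0.05 alt -3.091 shift cm after roll [-0.59 12.46  0.02] unrolled [-0.59 12.46  0.05]
```

```bash
python3 -m handwheel '[{"claw":1,"dx":-0.5,"dy":2,"dz":0,"roll":0.05},{"claw":1,"dx":0,"dy":3,"dz":0,"roll":0},{"claw":1,"dx":0,"dy":2,"dz":0,"roll":0},{"claw":1,"dx":0,"dy":0,"dz":0,"roll":0},{"claw":1,"dx":0,"dy":0,"dz":0,"roll":0}]'
python3 -c "
from h import *
for i in range(2):
  s=ctrl.snapshot('wrist');go(.6618,.0437,.134,-.673)
cv2.imwrite('pics/w2.png',s['frame'][:,:,::-1])"
```

```text
time_s: 4.2
position: [0.6607, 0.0454, 0.1902]
tool_rot: [0.308, -0.636, 0.637, -0.308]
ft_force: [0.8, 0.5, 1.2]
finger_gap: 0.0856
t 4.25 p [0.6613 0.0453 0.1909] tool y [ 0.002  0.    -1.   ] jaw -0.669 q [ 0.36  0.36 -0.08  0.   -1.13  2.11] gap 0.0852
F [-0.2  0.1 -0.2] T [ 0.02 -0.04 -0.03]
roll 0.004 alt -3.138 shift cm after roll [0.1  5.69 0.14] unrolled [0.1  5.69 0.13]
t 4.3 p [0.6615 0.0452 0.1912] tool y [ 0.003  0.    -1.   ] jaw -0.669 q [ 0.36  0.36 -0.07  0.   -1.13  2.11] gap 0.0854
F [ 0.3 -0.4  0. ] T [ 0.05 -0.   -0.01]
roll 0.004 alt -3.138 shift cm after roll [0.11 5.72 0.11] unrolled [0.11 5.72 0.11]
```

View pics/w2.png

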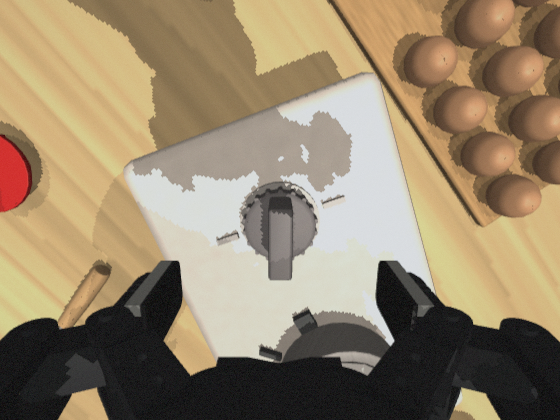

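Aligned: the bar (281,240) is vertical and midway between the fingers at (180,265) and (378,265). Now I descend and close.

```bash
python3 -m handwheel '[{"claw":1,"dx":0.1,"dy":2,"dz":0.1,"roll":0},{"claw":1,"dx":0,"dy":2,"dz":0,"roll":0},{"claw":1,"dx":0,"dy":1.7,"dz":0,"roll":0},{"claw":0,"dx":0,"dy":0,"dz":0,"roll":0},{"claw":-1,"dx":0,"dy":0,"dz":0,"roll":0},{"claw":-1,"dx":0,"dy":0,"dz":0,"roll":0},{"claw":-1,"dx":0,"dy":0,"dz":0,"roll":0},{"claw":-1,"dx":0,"dy":0,"dz":0,"roll":0}]'
python3 -m handwheel '[{"claw":-1,"dx":0,"dy":0,"dz":0,"roll":0},{"claw":-1,"dx":0,"dy":0,"dz":0,"roll":0},{"claw":-1,"dx":0,"dy":0,"dz":0,"roll":0},{"claw":-1,"dx":0,"dy":0,"dz":0,"roll":0}]'
python3 -c "
from h import *
go(.6618,.0437,.134,-.673)"
```

```text
time_s: 5.1
position: [0.6612, 0.0433, 0.1334]
tool_rot: [0.308, -0.636, 0.637, -0.308]
ft_force: [-7.2, 6.9, 22.3]
finger_gap: 0.0129
time_s: 5.5
position: [0.6611, 0.0434, 0.1335]
tool_rot: [0.308, -0.636, 0.637, -0.308]
ft_force: [-2.3, 1.7, 6.7]
finger_gap: 0.0133
t 5.5 p [0.6611 0.0434 0.1335] tool y [ 0.001  0.    -1.   ] jaw -0.669 q [ 0.36  0.41 -0.14 -0.   -1.02  2.11] gap 0.0133
F [-2.3  1.7  6.7] T [ 0.69  1.03 -0.05]
roll 0.004 alt -3.138 shift cm after roll [-0.07 -0.05  0.04] unrolled [-0.07 -0.05  0.04]
```

```bash
python3 -m handwheel '[{"claw":-1,"dx":0,"dy":-0.1,"dz":0,"roll":0.1},{"claw":-1,"dx":0,"dy":0,"dz":0,"roll":0.14},{"claw":-1,"dx":0,"dy":0,"dz":0,"roll":0.14},{"claw":-1,"dx":0,"dy":0,"dz":0,"roll":0.14},{"claw":-1,"dx":0,"dy":0,"dz":0,"roll":0.14},{"claw":-1,"dx":0,"dy":0,"dz":0,"roll":0.14},{"claw":-1,"dx":0,"dy":0,"dz":0,"roll":0.14},{"claw":-1,"dx":0,"dy":0,"dz":0,"roll":0.1}]'
python3 -c "
from h import *
go(.6618,.0437,.134,-1.897)"
```

```text
time_s: 6.3
position: [0.6614, 0.0425, 0.1336]
tool_rot: [-0.051, -0.705, 0.705, 0.051]
ft_force: [1.9, -3.0, -1.3]
finger_gap: 0.0132
t 6.3 p [0.6614 0.0425 0.1336] tool y [ 0.001 -0.001 -1.   ] jaw -1.715 q [ 0.36  0.41 -0.14  0.   -1.02  1.07] gap 0.0132
F [ 1.9 -3.  -1.3] T [-1.05 -0.62  0.09]
roll 0.182 alt -2.96 shift cm after roll [-0.   -0.04 -0.13] unrolled [-0.03 -0.04 -0.12]
```

```bash
python3 -m handwheel '[{"claw":-1,"dx":0,"dy":0,"dz":0,"roll":0.06},{"claw":-1,"dx":0,"dy":0,"dz":0,"roll":0.05},{"claw":-1,"dx":0,"dy":0,"dz":0,"roll":0.03}]'
python3 -c "
from h import *
go(.6618,.0437,.134,-1.897)"
python3 -m handwheel '[{"claw":-1,"dx":0,"dy":0,"dz":0,"roll":0.03},{"claw":-1,"dx":0,"dy":0,"dz":0,"roll":0.03}]'
python3 -c "
from h import *
go(.6618,.0437,.134,-1.897)"
python3 -m handwheel '[{"claw":-1,"dx":0,"dy":0,"dz":0,"roll":0.03},{"claw":-1,"dx":0,"dy":0,"dz":0,"roll":0.02}]'
python3 -c "
from h import *
go(.6618,.0437,.134,-1.897)"
```

```text
time_s: 6.6
position: [0.6613, 0.0424, 0.1336]
tool_rot: [-0.099, -0.7, 0.7, 0.099]
ft_force: [3.0, -2.6, -0.2]
finger_gap: 0.013
t 6.6 p [0.6613 0.0424 0.1336] tool y [ 0.001 -0.001 -1.   ] jaw -1.851 q [ 0.36  0.41 -0.14  0.   -1.02  0.93] gap 0.013
F [ 3.  -2.6 -0.2] T [-1.51 -0.82  0.04]
roll 0.046 alt -3.096 shift cm after roll [-0.   -0.04 -0.14] unrolled [-0.01 -0.04 -0.14]
time_s: 6.8
position: [0.6613, 0.0424, 0.1336]
tool_rot: [-0.12, -0.697, 0.697, 0.119]
ft_force: [2.4, -4.3, -1.3]
finger_gap: 0.013
t 6.8 p [0.6613 0.0424 0.1336] tool y [ 0.001 -0.001 -1.   ] jaw -1.911 q [ 0.36  0.41 -0.14  0.   -1.02  0.87] gap 0.013
F [ 2.4 -4.3 -1.3] T [-1.86 -0.87  0.71]
roll -0.014 alt 3.128 shift cm after roll [-0.01 -0.04 -0.14] unrolled [-0.01 -0.04 -0.14]
time_s: 7.0
position: [0.6612, 0.0424, 0.1336]
tool_rot: [-0.136, -0.693, 0.694, 0.136]
ft_force: [2.3, -6.3, -0.7]
finger_gap: 0.013
t 7.0 p [0.6612 0.0424 0.1336] tool y [ 0.    -0.001 -1.   ] jaw -1.958 q [ 0.36  0.41 -0.14  0.   -1.02  0.82] gap 0.013
F [ 2.3 -6.3 -0.7] T [-1.86 -0.75  1.64]
roll -0.061 alt 3.08 shift cm after roll [-0.01 -0.04 -0.14] unrolled [-0.   -0.04 -0.14]
```

Wrist torque rose from 0.04 to 1.6 N m, so the cap is hard against its stop. I'll unwind the elastic part, release and rise.

```bash
python3 -m handwheel '[{"claw":-1,"dx":0,"dy":0,"dz":0,"roll":-0.045},{"claw":-1,"dx":0,"dy":0,"dz":0,"roll":0}]'
python3 -c "
from h import *
go(.6618,.0437,.134,-1.897)"
python3 -m handwheel '[{"claw":1,"dx":0,"dy":0,"dz":0,"roll":0},{"claw":1,"dx":0,"dy":0,"dz":0,"roll":0},{"claw":1,"dx":0,"dy":0,"dz":0,"roll":0},{"claw":1,"dx":0,"dy":-1,"dz":0,"roll":0},{"claw":1,"dx":0,"dy":-4,"dz":0,"roll":0},{"claw":1,"dx":0,"dy":-4,"dz":0,"roll":0},{"claw":1,"dx":0,"dy":-4,"dz":0,"roll":0},{"claw":1,"dx":0,"dy":0,"dz":0,"roll":0}]'
python3 -c "
from h import *
s=ctrl.snapshot('wrist');np.save('w3.npy',s,allow_pickle=True)
cv2.imwrite('pics/w3.png',s['frame'][:,:,::-1])
go(.446,.355,.26,-1.67)"
```

```text
time_s: 7.2
position: [0.6612, 0.0424, 0.1335]
tool_rot: [-0.12, -0.696, 0.697, 0.12]
ft_force: [2.9, -5.7, -2.0]
finger_gap: 0.0127
t 7.2 p [0.6612 0.0424 0.1335] tool y [ 0.    -0.001 -1.   ] jaw -1.912 q [ 0.36  0.41 -0.14  0.   -1.02  0.87] gap 0.0127
F [ 2.9 -5.7 -2. ] T [-1.98 -0.95  0.7 ]
roll -0.015 alt 3.126 shift cm after roll [-0.01 -0.05 -0.14] unrolled [-0.01 -0.05 -0.14]
time_s: 8.0
position: [0.6637, 0.0434, 0.2714]
tool_rot: [0.124, 0.698, -0.695, -0.117]
ft_force: [1.1, 0.2, -0.7]
finger_gap: 0.0858
t 8.05 p [0.6624 0.0435 0.268 ] tool y [ 0.007  0.002 -1.   ] jaw -1.914 q [ 0.36  0.32  0.03  0.   -1.28  0.87] gap 0.0854
F [-0.6 -0.5 -0.7] T [-0.01  0.05 -0.04]
roll -0.244 alt 2.897 shift cm after roll [ 24.63   0.71 -28.85] unrolled [ 30.87   0.71 -22.04]
```

View pics/w3.png

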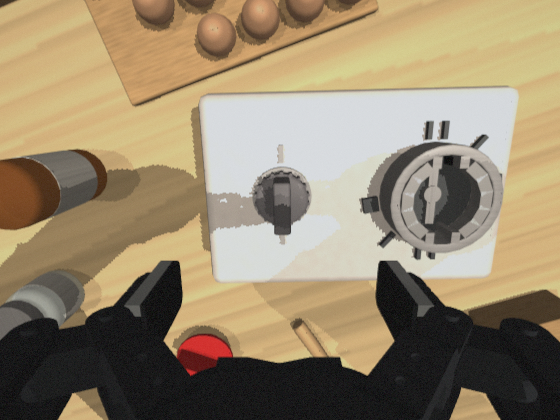

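```bash
python3 -c "
from h import *
a=cv2.imread('pics/w3.png')
crop(a,350,110,530,270,4,'pics/w3b.png');crop(a,235,130,325,260,5,'pics/w3a.png')"
```

```text
(no output)
```

View pics/w3b.png

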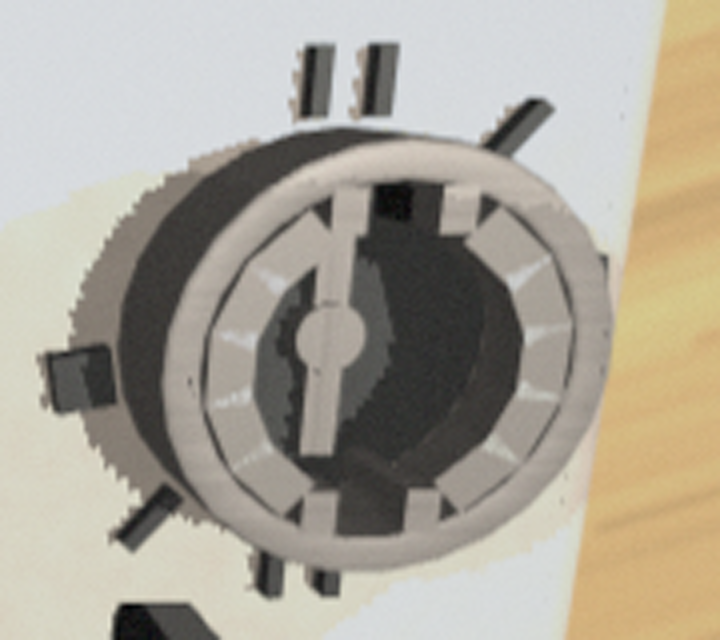

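View pics/w3a.png

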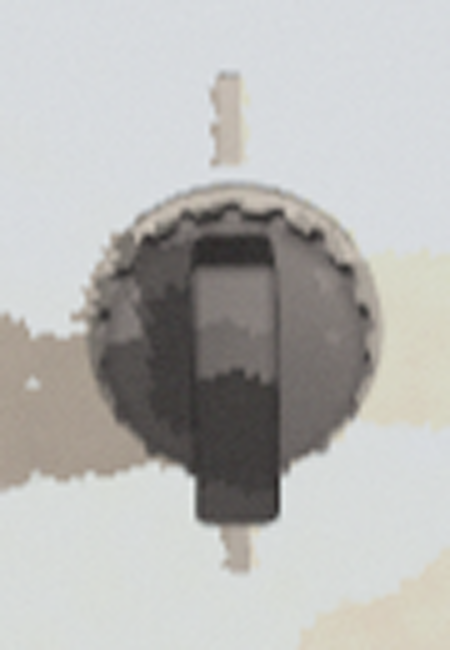

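```bash
python3 -c "
from h import *
s=np.load('w3.npy',allow_pickle=True).item()
f=lambda x,y,z,k=4,o=(350,110): onz(s,((x+.5)/k-.5+o[0],(y+.5)/k-.5+o[1]),z)
t=np.array([(165,390),(195,270),(290,168),(410,138),(530,175),(608,280),(600,380),(545,480),(460,548),(370,570),(260,540),(190,465)])
P=np.array([f(x,y,.144) for x,y in t])[:,:2]
A=np.c_[2*P,np.ones(len(P))];b=(P**2).sum(1);x=np.linalg.lstsq(A,b,rcond=None)[0];print('mouth',x[:2],'r',np.sqrt(x[2]+x[:2]@x[:2]),np.linalg.norm(P-x[:2],axis=1).round(4))
a,b=f(405,210,.144),f(371,510,.144);d=a-b;print('slot yaw',np.arctan2(d[1],d[0]),(a+b)/2)
g=lambda x,y,z:f(x,y,z,5,(235,130))
a,b=g(230,75,.112),g(240,570,.112);d=a-b;print('rib yaw',np.arctan2(d[1],d[0]),(a+b)/2)
c=np.array([g(194,264,.16),g(274,264,.16),g(279,522,.16),g(199,522,.16)]);d=c[0]+c[1]-c[2]-c[3];print(c.mean(0),np.arctan2(d[1],d[0]))
"
```

```text
mouth [ 0.61850273 -0.08973575] r 0.04672674957193612 [0.0467 0.0467 0.0478 0.0467 0.046  0.0472 0.0461 0.0462 0.0476 0.0476
 0.0463 0.0457]
slot yaw -0.3188482714416586 [ 0.61777615 -0.08982906  0.144     ]
rib yaw -0.3210839903176834 [0.66147676 0.04309923 0.112     ]
[0.6621743  0.04280966 0.16      ] -0.32186635021774335
```

Cap bar yaw is -0.322 and the rib yaw -0.321, so the cap is shut. Next is the lid.

```bash
python3 -m handwheel '[{"claw":1,"dx":3.8,"dy":0,"dz":-2.7,"roll":0},{"claw":1,"dx":3.8,"dy":0,"dz":-2.7,"roll":0},{"claw":1,"dx":3.8,"dy":0,"dz":-2.7,"roll":0},{"claw":1,"dx":3.8,"dy":0,"dz":-2.7,"roll":0},{"claw":1,"dx":3.8,"dy":0,"dz":-2.7,"roll":0},{"claw":1,"dx":3.8,"dy":0,"dz":-2.7,"roll":0},{"claw":1,"dx":3.8,"dy":0,"dz":-2.7,"roll":-0.12},{"claw":1,"dx":3.7,"dy":0,"dz":-2.8,"roll":-0.12}]'
python3 -m handwheel '[{"claw":0.3,"dx":0,"dy":0,"dz":0,"roll":0},{"claw":0.3,"dx":0,"dy":0,"dz":0,"roll":0},{"claw":0.3,"dx":0,"dy":0,"dz":0,"roll":0}]'
python3 -c "
from h import *
s=ctrl.snapshot('wrist');np.save('w4.npy',s,allow_pickle=True)
cv2.imwrite('pics/w4.png',s['frame'][:,:,::-1])
print(ctrl.spot_in('lid_grip','wrist'))
go(.446,.355,.26,-1.67)"
```

```text
time_s: 8.85
position: [0.4427, 0.3475, 0.2629]
tool_rot: [-0.035, -0.706, 0.706, 0.035]
ft_force: [0.5, 0.6, 0.6]
finger_gap: 0.0852
time_s: 9.15
position: [0.4443, 0.3457, 0.263]
tool_rot: [-0.037, -0.706, 0.706, 0.037]
ft_force: [0.1, -1.0, -0.3]
finger_gap: 0.0554
[{'bbox': [238.5, 138.9, 307.2, 212.2], 'confidence': 0.94}, {'bbox': [341.8, 120.9, 412.3, 191.8], 'confidence': 0.78}]
t 9.25 p [0.4449 0.3453 0.2632] tool y [-0. -0. -1.] jaw -1.677 q [ 1.01  0.16 -0.19 -0.   -1.23  0.46] gap 0.0552
F [ 0.7 -0.6  0.2] T [-0.02  0.02  0.03]
roll -0.007 alt 3.135 shift cm after roll [-0.02  0.32 -0.98] unrolled [-0.01  0.32 -0.98]
```

View pics/w4.png

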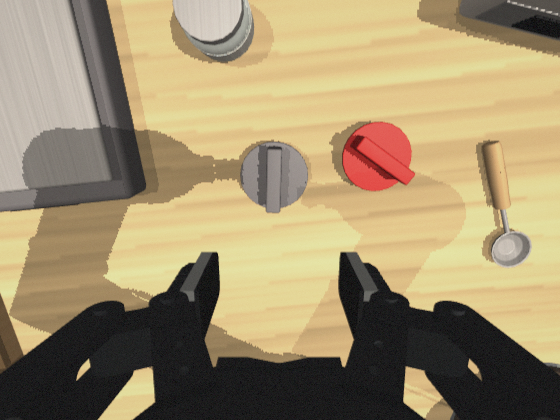

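```bash
python3 -c "
from h import *
a=cv2.imread('pics/w4.png')
crop(a,225,125,325,225,7,'pics/w4b.png')"
```

View pics/w4b.png

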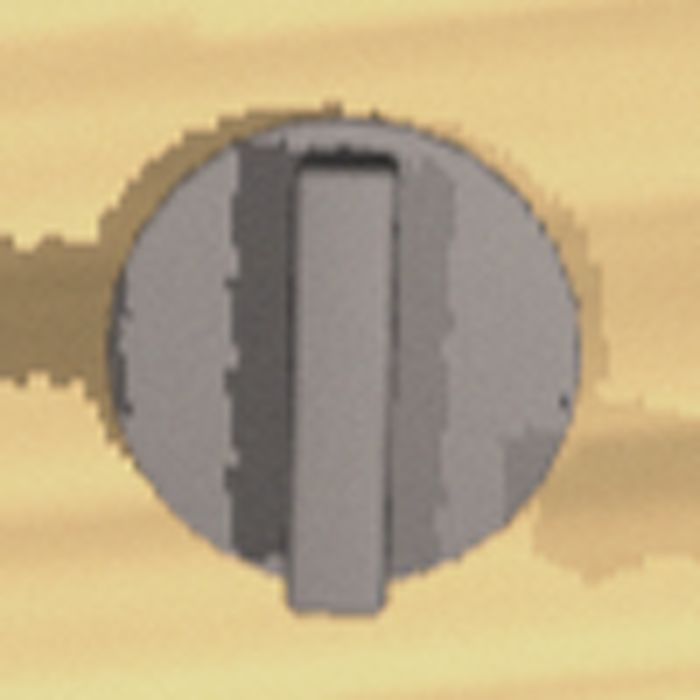

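```bash
python3 -c "
from h import *
s=np.load('w4.npy',allow_pickle=True).item()
f=lambda x,y,z,k=7,o=(225,125): onz(s,((x+.5)/k-.5+o[0],(y+.5)/k-.5+o[1]),z)
c=np.array([f(298,170,.06),f(395,170,.06),f(385,612,.06),f(287,612,.06)]);d=c[0]+c[1]-c[2]-c[3];print(c.mean(0),np.arctan2(d[1],d[0]),np.linalg.norm(d)/2,np.linalg.norm(c[1]-c[0]))
P=np.array([f(112,340,.026),f(580,340,.026),f(345,118,.026),f(345,583,.026)]);print(P[:2].mean(0),P[2:].mean(0))
y=np.arctan2(d[1],d[0]);j=(y-np.pi/2+np.pi)%(2*np.pi)-np.pi
m=c.mean(0);go(m[0],m[1],.032,-1.6);print(j)
go(m[0],m[1],.032,j)
"
```

```text
[0.44715931 0.35163736 0.06      ] -0.13261495498818876 0.06872914369733961 0.014455294868844634
[0.45004423 0.35099537 0.026     ] [0.44721119 0.35147669 0.026     ]
t 9.25 p [0.4449 0.3453 0.2632] tool y [-0. -0. -1.] jaw -1.677 q [ 1.01  0.16 -0.19 -0.   -1.23  0.46] gap 0.0552
F [ 0.7 -0.6  0.2] T [-0.02  0.02  0.03]
roll -0.077 alt 3.065 shift cm after roll [-0.22 23.12 -0.65] unrolled [-0.17 23.12 -0.66]
-1.7034112817830853
t 9.25 p [0.4449 0.3453 0.2632] tool y [-0. -0. -1.] jaw -1.677 q [ 1.01  0.16 -0.19 -0.   -1.23  0.46] gap 0.0552
F [ 0.7 -0.6  0.2] T [-0.02  0.02  0.03]
roll 0.027 alt -3.115 shift cm after roll [-0.15 23.12 -0.67] unrolled [-0.17 23.12 -0.66]
```

```bash
python3 -m handwheel '[{"claw":0.3,"dx":-0.2,"dy":0,"dz":-0.7,"roll":0.025},{"claw":0.3,"dx":0,"dy":4.5,"dz":0,"roll":0},{"claw":0.3,"dx":0,"dy":4.5,"dz":0,"roll":0},{"claw":0.3,"dx":0,"dy":4.5,"dz":0,"roll":0},{"claw":0.3,"dx":0,"dy":2.5,"dz":0,"roll":0},{"claw":0.3,"dx":0,"dy":0,"dz":0,"roll":0},{"claw":0.3,"dx":0,"dy":0,"dz":0,"roll":0}]'
python3 -c "
from h import *
s=ctrl.snapshot('wrist')
cv2.imwrite('pics/w5.png',s['frame'][:,:,::-1])
go(.4472,.3516,.032,-1.703)"
```

```text
time_s: 9.95
position: [0.4479, 0.353, 0.1037]
tool_rot: [-0.046, -0.705, 0.706, 0.046]
ft_force: [-0.7, 0.7, 0.6]
finger_gap: 0.0552
t 10.0 p [0.4482 0.3537 0.1047] tool y [ 0.001  0.001 -1.   ] jaw -1.7 q [ 1.01  0.3  -0.39  0.   -0.88  0.43] gap 0.0559
F [0.2 0.3 0.9] T [-0.01 -0.05  0.05]
roll 0.003 alt -3.139 shift cm after roll [0.08 7.27 0.23] unrolled [0.08 7.27 0.23]
```

View pics/w5.png

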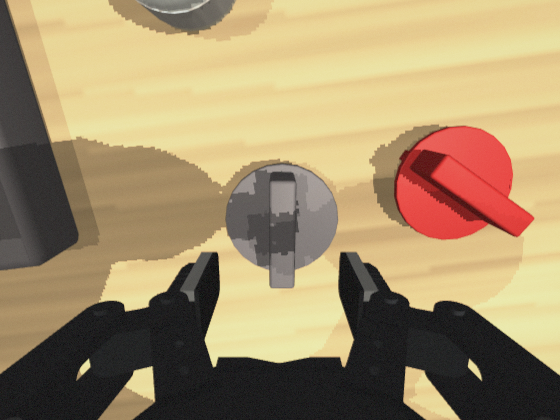

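```bash
python3 -m handwheel '[{"claw":0.3,"dx":0.1,"dy":2.5,"dz":0.2,"roll":0},{"claw":0.3,"dx":0,"dy":2.5,"dz":0,"roll":0},{"claw":0.3,"dx":0,"dy":2.2,"dz":0,"roll":0},{"claw":0.3,"dx":0,"dy":0,"dz":0,"roll":0},{"claw":-1,"dx":0,"dy":0,"dz":0,"roll":0},{"claw":-1,"dx":0,"dy":0,"dz":0,"roll":0},{"claw":-1,"dx":0,"dy":0,"dz":0,"roll":0},{"claw":-1,"dx":0,"dy":0,"dz":0,"roll":0}]'
python3 -m handwheel '[{"claw":-1,"dx":0,"dy":0,"dz":0,"roll":0},{"claw":-1,"dx":0,"dy":0,"dz":0,"roll":0}]'
python3 -c "
from h import *
go(.4472,.3516,.032,-1.703)"
```

```text
time_s: 10.8
position: [0.4466, 0.3521, 0.0331]
tool_rot: [0.046, 0.707, -0.705, -0.045]
ft_force: [-0.7, -0.6, 7.5]
finger_gap: 0.0148
time_s: 11.0
position: [0.4466, 0.3521, 0.0332]
tool_rot: [0.046, 0.707, -0.705, -0.045]
ft_force: [-1.0, -0.2, 7.3]
finger_gap: 0.015
t 11.0 p [0.4466 0.3521 0.0332] tool y [ 0.002  0.002 -1.   ] jaw -1.699 q [ 1.01  0.39 -0.46  0.   -0.72  0.43] gap 0.015
F [-1.  -0.2  7.3] T [-0.18  0.42  0.02]
roll 0.004 alt -3.138 shift cm after roll [-0.07  0.12  0.04] unrolled [-0.07  0.12  0.04]
```

```bash
python3 -m handwheel '[{"claw":-1,"dx":0,"dy":-2,"dz":0,"roll":0},{"claw":-1,"dx":0,"dy":-4,"dz":0,"roll":0},{"claw":-1,"dx":0,"dy":-4,"dz":0,"roll":0},{"claw":-1,"dx":0,"dy":-4,"dz":0,"roll":0},{"claw":-1,"dx":0,"dy":-4,"dz":0,"roll":0},{"claw":-1,"dx":0,"dy":-4,"dz":0,"roll":0},{"claw":-1,"dx":0,"dy":-1,"dz":0,"roll":0},{"claw":-1,"dx":0,"dy":0,"dz":0,"roll":0}]'
python3 -m handwheel '[{"claw":-1,"dx":0,"dy":0,"dz":0,"roll":0.1},{"claw":-1,"dx":0,"dy":0,"dz":0,"roll":0.09}]'
python3 -c "
from h import *
s=ctrl.snapshot('wrist');
cv2.imwrite('pics/w6.png',s['frame'][:,:,::-1])
go(.6175,-.0893,.26,-1.893)"
```

```text
time_s: 11.8
position: [0.4462, 0.3518, 0.2639]
tool_rot: [0.046, 0.707, -0.704, -0.045]
ft_force: [-0.2, 0.4, -2.3]
finger_gap: 0.0153
time_s: 12.0
position: [0.445, 0.3505, 0.2596]
tool_rot: [-0.113, -0.697, 0.699, 0.114]
ft_force: [0.8, -0.3, -1.1]
finger_gap: 0.015
t 12.05 p [0.445  0.3504 0.2595] tool y [-0.002 -0.002 -1.   ] jaw -1.899 q [ 1.01  0.16 -0.19 -0.   -1.22  0.23] gap 0.0146
F [-0.4  0.  -1.8] T [ 0.02 -0.02 -0.01]
roll -0.006 alt 3.136 shift cm after roll [-30.29  -0.    36.25] unrolled [-30.5   -0.    36.07]
```

View pics/w6.png

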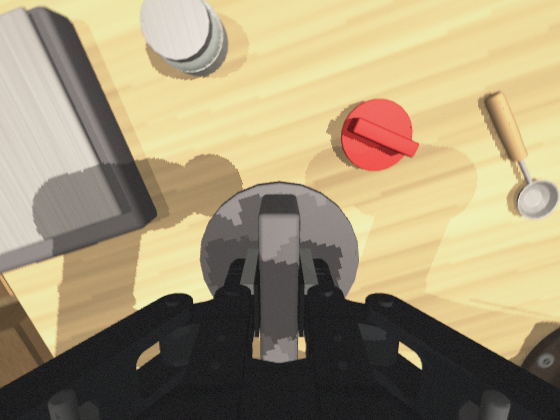

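```bash
python3 -c "
from h import *
s=ctrl.snapshot('wrist');f=s['frame'][:,:,::-1]
o=ctrl.observe();p=o['position'];R=Rn.from_quat(o['tool_rot']).as_matrix();jy=np.arctan2(R[1,2],R[0,2])
zt=p[2]-.0332+.026
crop(f,190,170,370,370,3,'pics/w6a.png')
from scipy.optimize import least_squares
pts=np.array([(200,258),(359,255),(280,182),(219,211),(340,207)])
def cen(pts):
  P=np.array([onz(s,q,zt) for q in pts])[:,:2]
  r=least_squares(lambda c:np.linalg.norm(P-c,axis=1)-.04,p[:2]);return r.x,r.fun
c,e=cen(pts);print(p,c,e.round(4));d=np.r_[c-p[:2],0];print('tool frame offset mm',(R.T@d*1000).round(1))
"
```

```text
[0.44509041 0.35044422 0.25955899] [0.44500281 0.35064622] [-0.0001 -0.0007  0.0004 -0.0007  0.0001]
tool frame offset mm [ 0.1 -0.  -0.2]
```

View pics/w6a.png

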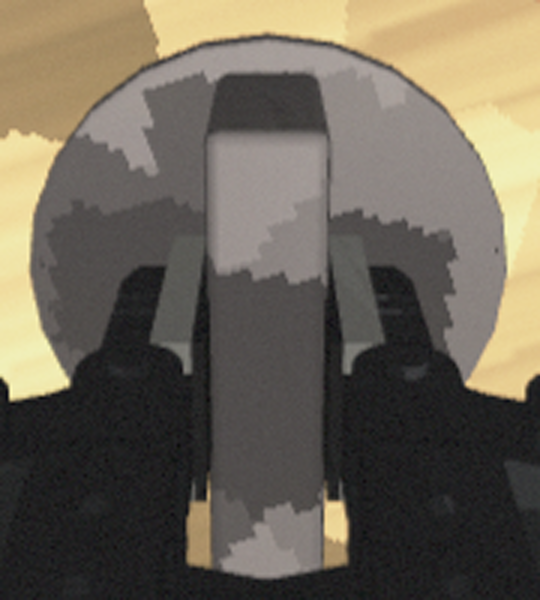

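```bash
python3 -m handwheel '[{"claw":-1,"dx":-3.05,"dy":0,"dz":3.6,"roll":0},{"claw":-1,"dx":-3.05,"dy":0,"dz":3.6,"roll":0},{"claw":-1,"dx":-3.05,"dy":0,"dz":3.6,"roll":0},{"claw":-1,"dx":-3.05,"dy":0,"dz":3.6,"roll":0},{"claw":-1,"dx":-3.05,"dy":0,"dz":3.6,"roll":0},{"claw":-1,"dx":-3.05,"dy":0,"dz":3.6,"roll":0},{"claw":-1,"dx":-3.05,"dy":0,"dz":3.6,"roll":0},{"claw":-1,"dx":-3.05,"dy":0,"dz":3.6,"roll":0}]'
python3 -m handwheel '[{"claw":-1,"dx":-3.05,"dy":0,"dz":3.6,"roll":0},{"claw":-1,"dx":-3.05,"dy":0,"dz":3.6,"roll":0},{"claw":-1,"dx":0,"dy":0,"dz":0,"roll":0},{"claw":-1,"dx":0,"dy":0,"dz":0,"roll":0},{"claw":-1,"dx":0,"dy":0,"dz":0,"roll":0},{"claw":-1,"dx":0,"dy":0,"dz":0,"roll":0}]'
python3 -c "
from h import *
go(.6175,-.0893,.19,-1.893)"
```

```text
time_s: 12.9
position: [0.5871, -0.0008, 0.2602]
tool_rot: [-0.111, -0.698, 0.698, 0.112]
ft_force: [0.7, 0.5, -0.2]
finger_gap: 0.015
time_s: 13.5
position: [0.6222, -0.0853, 0.2611]
tool_rot: [0.111, 0.698, -0.698, -0.112]
ft_force: [0.0, 0.1, 0.2]
finger_gap: 0.0149
t 13.5 p [ 0.6222 -0.0853  0.2611] tool y [-0.  0. -1.] jaw -1.887 q [ 0.17  0.27 -0.05 -0.   -1.25  1.08] gap 0.0149
F [0.  0.1 0.2] T [ 0.01  0.02 -0.04]
roll 0.006 alt -3.136 shift cm after roll [0.32 7.11 0.53] unrolled [0.33 7.11 0.52]
```

```bash
python3 -m handwheel '[{"claw":-1,"dx":0.3,"dy":2.5,"dz":0.5,"roll":0.006},{"claw":-1,"dx":0,"dy":2.5,"dz":0,"roll":0},{"claw":-1,"dx":0,"dy":2,"dz":0,"roll":0},{"claw":-1,"dx":0,"dy":0,"dz":0,"roll":0},{"claw":-1,"dx":0,"dy":0,"dz":0,"roll":0},{"claw":-1,"dx":0,"dy":0,"dz":0,"roll":0}]'
python3 -c "
from h import *
s=ctrl.snapshot('wrist')
cv2.imwrite('pics/w7.png',s['frame'][:,:,::-1])
d=ctrl.snapshot('side')['frame'][:,:,::-1];crop(d,260,120,370,230,5,'pics/s7.png')
d=ctrl.snapshot('scene')['frame'][:,:,::-1];crop(d,170,110,300,240,5,'pics/sc7.png')
go(.6175,-.0893,.157,-1.893)"
```

```text
time_s: 14.1
position: [0.619, -0.0896, 0.193]
tool_rot: [0.115, 0.698, -0.698, -0.113]
ft_force: [0.4, -0.3, -1.1]
finger_gap: 0.0152
t 14.25 p [ 0.6187 -0.09    0.1926] tool y [ 0.002  0.    -1.   ] jaw -1.895 q [ 0.17  0.3  -0.16  0.   -1.11  1.08] gap 0.0151
F [-0.3  0.3  0.3] T [-0.06 -0.01  0.01]
roll -0.002 alt 3.139 shift cm after roll [ 0.15  3.56 -0.02] unrolled [ 0.15  3.56 -0.02]
```

View pics/w7.png

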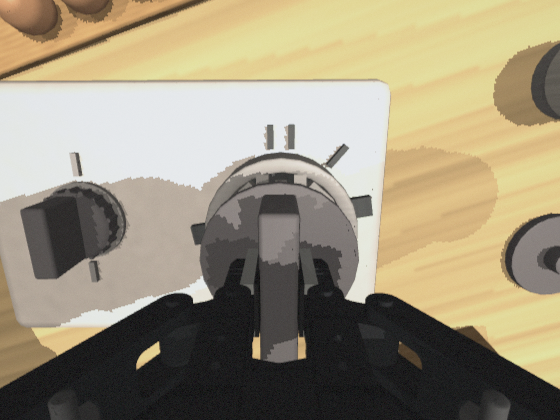

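View pics/s7.png

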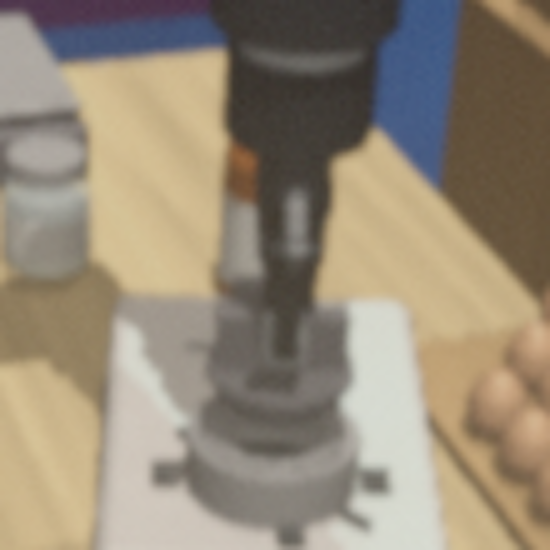

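View pics/sc7.png

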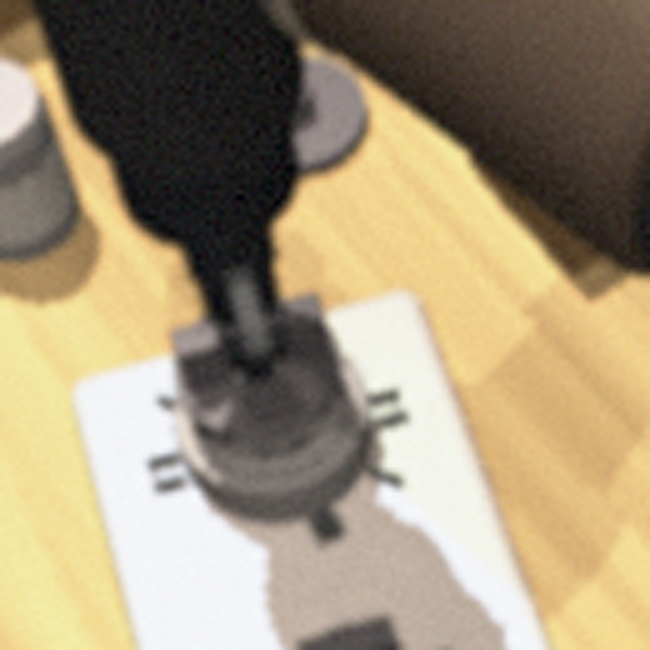

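```bash
python3 -m handwheel '[{"claw":-1,"dx":0.1,"dy":0.8,"dz":0,"roll":0},{"claw":-1,"dx":0,"dy":0.8,"dz":0,"roll":0},{"claw":-1,"dx":0,"dy":0.6,"dz":0,"roll":0},{"claw":-1,"dx":0,"dy":0,"dz":0,"roll":0}]'
python3 -c "
from h import *
go(.6175,-.0893,.157,-1.893)"
python3 -m handwheel '[{"claw":-1,"dx":0,"dy":0.5,"dz":0,"roll":0},{"claw":-1,"dx":0,"dy":0.5,"dz":0,"roll":0},{"claw":-1,"dx":0,"dy":0,"dz":0,"roll":0}]'
python3 -c "
from h import *
go(.6175,-.0893,.157,-1.893)"
```

```text
time_s: 14.65
position: [0.6164, -0.0899, 0.1677]
tool_rot: [-0.114, -0.698, 0.698, 0.115]
ft_force: [0.9, 0.0, -1.1]
finger_gap: 0.0147
t 14.65 p [ 0.6164 -0.0899  0.1677] tool y [-0.002 -0.    -1.   ] jaw -1.896 q [ 0.17  0.32 -0.19 -0.   -1.06  1.08] gap 0.0147
F [ 0.9  0.  -1.1] T [ 0.    0.01 -0.03]
roll -0.003 alt 3.139 shift cm after roll [-0.09  1.07 -0.1 ] unrolled [-0.09  1.07 -0.1 ]
time_s: 14.95
position: [0.6168, -0.0898, 0.1584]
tool_rot: [-0.114, -0.698, 0.698, 0.115]
ft_force: [-0.3, 0.2, -1.5]
finger_gap: 0.0153
t 14.95 p [ 0.6168 -0.0898  0.1584] tool y [-0.001  0.    -1.   ] jaw -1.896 q [ 0.17  0.33 -0.21 -0.   -1.04  1.08] gap 0.0153
F [-0.3  0.2 -1.5] T [0.06 0.04 0.03]
roll -0.003 alt 3.139 shift cm after roll [-0.05  0.14 -0.08] unrolled [-0.05  0.14 -0.08]
```

```bash
python3 -m handwheel '[{"claw":-1,"dx":0,"dy":0.1,"dz":0,"roll":0},{"claw":-1,"dx":0,"dy":0.1,"dz":0,"roll":0},{"claw":-1,"dx":0,"dy":0,"dz":0,"roll":0}]'
python3 -c "
from h import *
go(.6175,-.0893,.157,-1.893)"
```

```text
time_s: 15.25
position: [0.6173, -0.0898, 0.1574]
tool_rot: [0.114, 0.698, -0.698, -0.114]
ft_force: [-0.6, -0.0, -0.8]
finger_gap: 0.0152
t 15.25 p [ 0.6173 -0.0898  0.1574] tool y [ 0. -0. -1.] jaw -1.896 q [ 0.17  0.33 -0.21  0.   -1.03  1.08] gap 0.0152
F [-0.6 -0.  -0.8] T [ 0.01 -0.02 -0.03]
roll -0.003 alt 3.139 shift cm after roll [-0.    0.04 -0.06] unrolled [-0.    0.04 -0.06]
```

```bash
python3 -m handwheel '[{"claw":-1,"dx":0,"dy":0.1,"dz":0,"roll":0},{"claw":-1,"dx":0,"dy":0,"dz":0,"roll":0},{"claw":-1,"dx":0,"dy":0,"dz":0,"roll":0}]'
python3 -c "
from h import *
go(.6175,-.0893,.157,-1.893)"
```

```text
time_s: 15.55
position: [0.6174, -0.0899, 0.1572]
tool_rot: [0.115, 0.698, -0.698, -0.114]
ft_force: [-2.5, 0.5, 5.9]
finger_gap: 0.0151
t 15.55 p [ 0.6174 -0.0899  0.1572] tool y [ 0.001 -0.    -1.   ] jaw -1.895 q [ 0.17  0.33 -0.21  0.   -1.03  1.08] gap 0.0151
F [-2.5  0.5  5.9] T [0.32 0.93 0.07]
roll -0.002 alt 3.139 shift cm after roll [ 0.01  0.02 -0.06] unrolled [ 0.01  0.02 -0.06]
```

Seated with 6 N of contact at z 0.1572 (expected 0.157). Now the twist.

```bash
python3 -m handwheel '[{"claw":-1,"dx":0,"dy":0,"dz":0,"roll":0.06},{"claw":-1,"dx":0,"dy":0,"dz":0,"roll":0.08},{"claw":-1,"dx":0,"dy":0,"dz":0,"roll":0.08},{"claw":-1,"dx":0,"dy":0,"dz":0,"roll":0.08},{"claw":-1,"dx":0,"dy":0,"dz":0,"roll":0}]'
python3 -c "
from h import *
go(.6175,-.0893,.157,-2.593)"
python3 -m handwheel '[{"claw":-1,"dx":0,"dy":0,"dz":0,"roll":0.08},{"claw":-1,"dx":0,"dy":0,"dz":0,"roll":0.08},{"claw":-1,"dx":0,"dy":0,"dz":0,"roll":0.08},{"claw":-1,"dx":0,"dy":0,"dz":0,"roll":0.06},{"claw":-1,"dx":0,"dy":0,"dz":0,"roll":0.05},{"claw":-1,"dx":0,"dy":0,"dz":0,"roll":0},{"claw":-1,"dx":0,"dy":0,"dz":0,"roll":0}]'
python3 -c "
from h import *
go(.6175,-.0893,.157,-2.593)
s=ctrl.snapshot('wrist')
np.save('w8.npy',s,allow_pickle=True)
cv2.imwrite('pics/w8.png',s['frame'][:,:,::-1])
d=ctrl.snapshot('side')['frame'][:,:,::-1];crop(d,260,120,370,230,5,'pics/s8.png')
d=ctrl.snapshot('scene')['frame'][:,:,::-1];crop(d,170,110,300,240,5,'pics/sc8.png')"
```

```text
time_s: 16.05
position: [0.6174, -0.0902, 0.1572]
tool_rot: [-0.219, -0.673, 0.673, 0.218]
ft_force: [-2.0, -2.0, 4.4]
finger_gap: 0.0148
t 16.05 p [ 0.6174 -0.0902  0.1572] tool y [ 0.001 -0.001 -1.   ] jaw -2.198 q [ 0.17  0.33 -0.21  0.   -1.03  0.78] gap 0.0148
F [-2.  -2.   4.4] T [-0.35  0.7   0.01]
roll 0.395 alt -2.747 shift cm after roll [ 0.07  0.02 -0.05] unrolled [ 0.04  0.02 -0.07]
time_s: 16.75
position: [0.6169, -0.0906, 0.1573]
tool_rot: [-0.331, -0.624, 0.625, 0.331]
ft_force: [-4.7, -3.8, 6.2]
finger_gap: 0.0148
t 16.75 p [ 0.6169 -0.0906  0.1573] tool y [-0.    -0.001 -1.   ] jaw -2.545 q [ 0.17  0.33 -0.21  0.   -1.03  0.43] gap 0.0148
F [-4.7 -3.8  6.2] T [-0.7   1.29  0.08]
roll 0.048 alt -3.094 shift cm after roll [ 0.08  0.03 -0.11] unrolled [ 0.07  0.03 -0.12]
```

View pics/w8.png

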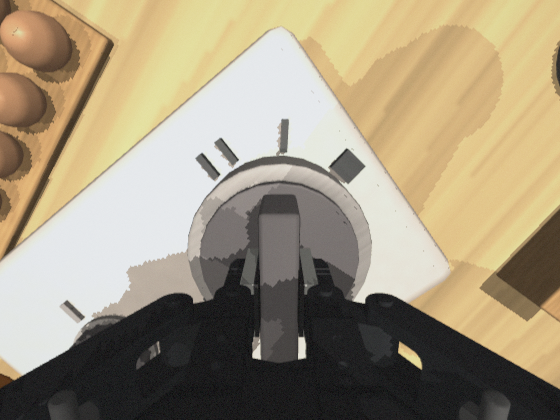

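View pics/sc8.png

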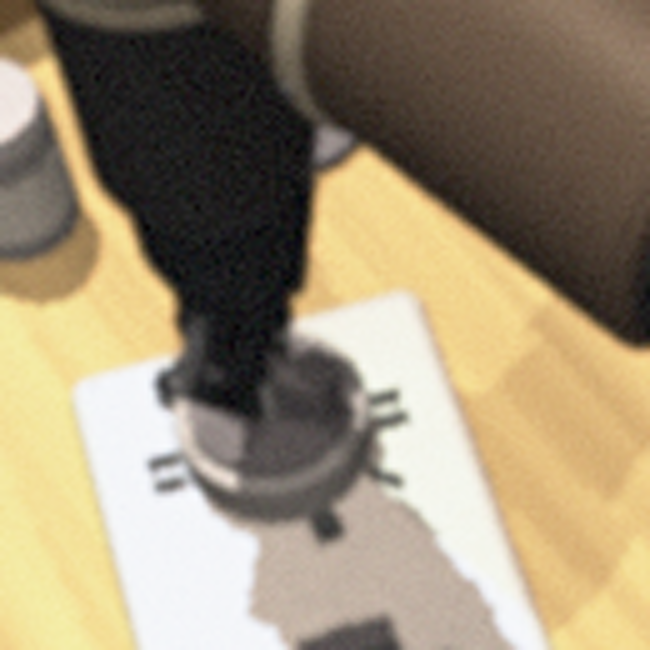

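View pics/s8.png

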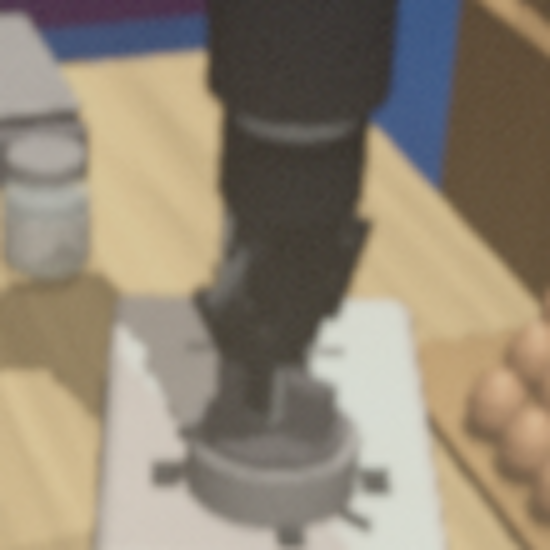

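The bar points just short of the single rib at (284,135), with no slip in the grip. About 0.05 rad remains.

```bash
python3 -m handwheel '[{"claw":-1,"dx":0,"dy":0,"dz":0,"roll":0.03},{"claw":-1,"dx":0,"dy":0,"dz":0,"roll":0.02},{"claw":-1,"dx":0,"dy":0,"dz":0,"roll":0},{"claw":-1,"dx":0,"dy":0,"dz":0,"roll":0},{"claw":-1,"dx":0,"dy":0,"dz":0,"roll":0}]'
python3 -c "
from h import *
go(.6175,-.0893,.157,-2.593)
s=ctrl.snapshot('wrist')
np.save('w9.npy',s,allow_pickle=True)
f=s['frame'][:,:,::-1]
crop(f,180,100,380,370,2,'pics/w9.png')
for a in ('wrist',): print([ (d['bbox'],d['confidence']) for d in ctrl.spot_in('half_mark',a)])
go(.6175,-.0893,.157,-2.593)"
```

```text
time_s: 17.4
position: [0.6169, -0.0905, 0.1573]
tool_rot: [-0.347, -0.616, 0.617, 0.346]
ft_force: [-4.2, -2.4, 6.3]
finger_gap: 0.0152
t 17.4 p [ 0.6169 -0.0905  0.1573] tool y [-0.    -0.001 -1.   ] jaw -2.595 q [ 0.17  0.33 -0.21  0.   -1.03  0.38] gap 0.0152
F [-4.2 -2.4  6.3] T [-0.62  1.43  0.22]
roll -0.002 alt 3.139 shift cm after roll [ 0.07  0.03 -0.12] unrolled [ 0.07  0.03 -0.12]
[([0.8, 24.4, 452.5, 375.3], 0.84)]
t 17.5 p [ 0.6169 -0.0905  0.1573] tool y [-0.    -0.001 -1.   ] jaw -2.595 q [ 0.17  0.33 -0.21  0.   -1.03  0.38] gap 0.0151
F [-4.6 -2.2  6.5] T [-0.59  1.47  0.19]
roll -0.002 alt 3.139 shift cm after roll [ 0.07  0.03 -0.12] unrolled [ 0.07  0.03 -0.12]
```

View pics/w9.png

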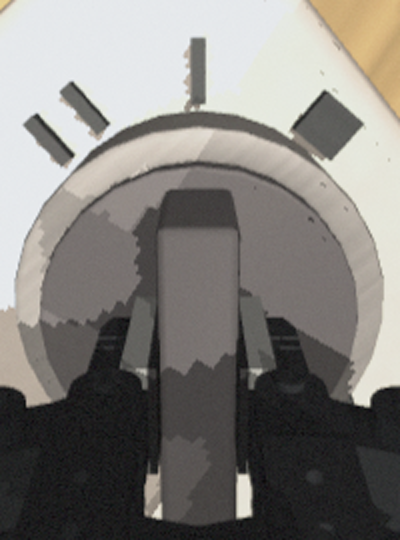

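The bar (x 199) is in line with and parallel to the single rib (x 199). Torque is 0.2 N m, near the 0.15 expected half way, and there is no click. One last look at the cap and the other goods.

```bash
python3 -c "
from h import *
s=ctrl.snapshot('scene')['frame'][:,:,::-1];cv2.imwrite('pics/fin.png',s)
crop(s,205,210,275,270,8,'pics/fincap.png')"
```

```text
(no output)
```

View pics/fin.png

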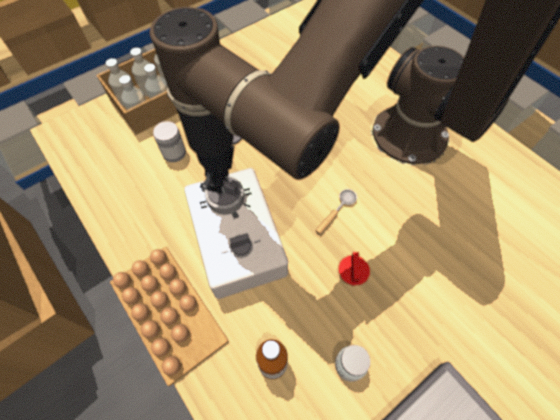

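View pics/fincap.png

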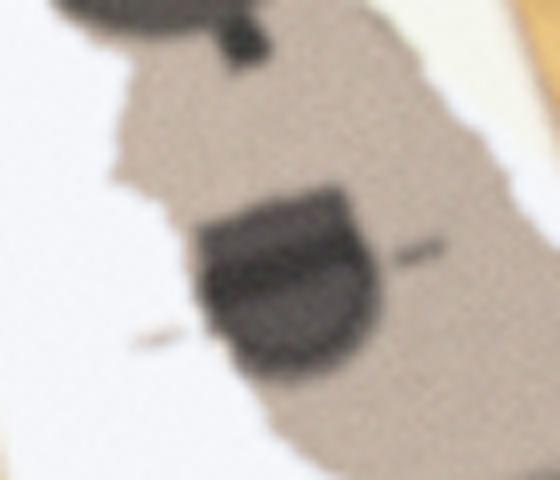

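The cap bar is parallel to its ribs, and the visible goods are where they started: bottle (271,357), jar (354,362), scoop (337,210), red lid (354,268), tin (168,140). Handing in.

```bash
python3 -c "
from h import *
print(ctrl.hand_in());go(.6175,-.0893,.157,-2.593)"
```

```text
the job is handed in; nothing more can be done
None
the job is handed in; nothing more can be done
```

I screwed the filler cap shut, then put the grey bayonet lid in the mouth and twisted it clockwise to the half-way mark. The job was handed in at about 17.5 s with the lid still gripped there.

- **Filler cap:** I turned it until wrist torque rose to 1.6 N m, hard against the stop. Afterwards its bar measured -0.322 rad, against -0.321 rad for the deck ribs.
- **Bayonet lid:** It seated at tool height 0.1572 m, against 0.157 expected. I turned it 0.70 rad in small steps, and the last wrist picture shows the bar in line with the single rib. The spring-back torque read about 0.2 N m, where 0.15 was expected. The lock was never approached.
- **Other goods:** In the last scene picture, the bottle, jar, scoop, tin and red lid are where they started. The arm hid the plain lid and the carton, so I did not confirm those two.
- **Disagreements:** My first grinder position from the two fixed cameras differed by about 10–15 mm between them, so I used the wrist camera's fit instead. The network's one `half_mark` box covered the whole grinder, so I ignored it.

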